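# Check a flip mount's flap and hold it at its balance point

### The arm

A 6-joint arm with a two-finger parallel gripper is mounted at the origin on a cart in front of the work surface, level with it; the furniture and walls round the work are solid. World frame = base frame: x ahead of the robot, y to its left, z up, the work surface at z = 0. Lengths are in m, angles in rad, forces in N, time in s.
With the tool pointing down it reaches from about 0.35 to 0.975 m from the base axis. Payload 4.9 kg.
Tool frame: the origin (TCP) lies between the finger pads; the fingertips stand 22 mm ahead of it and the grasp point (between the pads) lies 3 mm ahead of it (manip.tips_ahead is the distance from the TCP to the fingertips, in m); z points along the fingers, x is the direction in which the jaws open and shut, and the axes are right-handed (so a half turn about z gives the same grasp; the last joint's range is limited). The gripper opens to 85 mm and grips with 20 to 120 N. Pads are 22 mm wide; open, the fingers measure 114 mm over their backs; the gripper's body (76 mm by 85 mm) begins 54 mm behind the grasp point. The pads swing forward as they close: fully open they stand 13 mm farther back than shut.
Start: joints at [1.094, 0.053, 1.613, -0, 1.476, -0.119], TCP at [0.219, 0.585, 0.253] pointing down, gripper open.
Joint ranges: [-3.01, 3.01], [-1.01, 2.22], [0.06, 2.58], [-1.02, 4.17], [0.09, 2.62], [-3.14, 3.14]. Speed limits (rad/s): [2.57, 2.57, 3.14, 3.14, 3.14, 3.14].

### API

Orientations are given as a unit quaternion [w, x, y, z].
In Python, from plant import manip gives the robot as it stands.
- The arm moves only by the shell command python3 -m crank 'ROWS'. ROWS is JSON, a list of rows, each an object of numbers: "tx", "ty", "tz": the shift along the tool's x, y, z in cm; "wx", "wy", "wz": the turn, a rotation vector about the tool's x, y, z in degrees; "jaw": the opening, from -1 (shut) to 1 (fully open), so that 0 is half open. In form: [{"tx": .., "ty": .., "tz": .., "wx": .., "wy": .., "wz": .., "jaw": ..}, ...]. A call has 1 to 8 rows; each row is the pose to reach, as a shift and turn from the pose commanded when the call began, along the tool's axes at that moment; what a row does not reach only later rows make up. A row lasts 1/12 s, in which the tool goes at most 41.7 mm and 7.16 degrees, less where a joint would pass 70% of its speed; a pose out of reach is approached as far as the arm can. A call with a gripper value outside its range is refused whole. The fingers move at their own pace and stop on an object; the grip force is fixed at half the most. Time passes only in rows, so rows that repeat a pose let the fingers close. It gives the time, the measured TCP pose, the force and the opening at its end, in the units of the state.
- manip.state(): the state, without advancing time (a new reading comes with each control period).
- manip.grab_frame(name): name is "side" or "top"; returns the picture (420x560x3 uint8, blue, green, red); there is no depth.
- manip.camera_model(name): a dict with "camera_matrix" (3x3 intrinsics, pixels), "rvec" (rotation vector, rad) and "tvec" (3), from world to camera coordinates, as OpenCV has them. Camera axes: x right, y down, z forward; pixel columns grow to the right and rows downward; lengths in m; the calibration is good to about 2 mm. A picture is of the moment at which its call begins. camera_model takes no time and is no camera call.
- manip.job_done(): hands the job in, once; it reports no verdict.
Trained networks look in the newest picture that a camera, given by its name, has taken for a name from the list of things; names that differ only in an ending like _2 or _b are one class to them, and where a whole thing is asked for, a point or a joint stands for the part that bears it (a point fixed in the world has none). Each returns a list of dicts, best first, with "p" (0 to 1); they miss things now and then, are a little off and sometimes report something else, mostly with a low value. They report only what shows in the picture. A call takes as long as a camera call.
- manip.search_frame(camera, name): "rect" ([left, top, width, height] in pixels, round what is visible of it).
- manip.silhouettes(camera, name): "region" (420x560 bool, what is visible of it) and "rect" ([left, top, width, height] in pixels, round what is visible of it).
- manip.tip_of(camera, name): "centre" ([column, row] in pixels: a listed point, or the origin of a listed thing).
The state is a dict: "time": time; "joint_pos": joint angles; "joint_vel": joint speeds; "joint_efforts": joint torques, N m; "tool_pos": TCP position; "tool_rot": TCP orientation; "contact_force": force on the tool from outside, world axes, zero at the start; "ft_torque": the same for the moment, N m; "gripper_width": opening from 0.0 (shut) to 1.0 (fully open).
Only numpy, scipy, OpenCV 4.12 (cv2) and the standard library are available. Lean on these libraries where they do the work, as an engineer would, in place of code of your own. Each camera call takes 0.05 s, during which the arm holds its last target. There are 200 camera calls.

### The job

Check the flip mount's flap: take it by the handle bar, swing it gently over from the side where it lies right onto its far stop so that its other face shows, still gripping the bar there for about a second, and then bring it back up to its over-centre balance point, standing upright midway between the two stops. Finish while still gripping and holding the flap upright there, without having let it fall either way, and leave everything round the mount standing where it is.

Things in the scene. Friction and masses are not known exactly. Their poses are not given: they have to be found in the camera images.
- flip_stand: flip mount, fixed to the table: dark steel base plate 130 (x) x 80 (y) x 10 mm with two aluminium bearing cheeks (outer faces 112 mm apart, 88 mm high) that carry the hinged flap between them, and two rubber-covered stop rods at y = +36 and y = -36 mm, 93 mm high. Origin: centre of the underside of the base; z up; own x axis along the hinge; the flap swings in the plane of own y and z, towards +y or -y
- hinge (a point): a point on the hinge axis, midway between the cheeks, 70 mm above the table; the axis is horizontal, along the flip mount's x axis
- bar (a point): middle of the handle bar, a straight round bar 12 mm in diameter parallel to the hinge axis, 125 mm from it, at the free edge of the flap on two 8 mm stems; 60 mm of bar are free between the stems and 41 mm between the bar and the edge of the flap plate. With the flap lying on a stop the bar is about 148 mm above the table, upright 195 mm
- plate (a point): centre of the flap plate, 43 mm from the hinge axis: dark steel, 84 mm wide, 8 mm thick, reaching from 8 to 78 mm from the axis; a bright disc on one face, a grey disc on the other. The whole flap weighs about 0.25 kg
- flap (a joint): hinge of the flap in rad: 0 = upright, which is the balance point (its centre of mass stands right above the hinge); positive leans towards own +y of the flip mount, negative towards own -y; stops at +0.9 and -0.9. The hinge runs nearly without friction, so that the flap falls onto a stop unless held. It starts lying at the +0.9 stop
- sample_block: bystander: small black sample holder with a block on it, 46x52x29 mm, loose beside the flip mount; origin at the centre of its underside
- optic_carton: bystander: small upright carton, 32x48x66 mm, loose beside the flip mount; origin at the centre of its underside
- holder: bystander: black cylindrical post holder, 40x32x61 mm, loose beside the flip mount; origin at the centre of its underside
- beam_block: bystander: black finned plate on a foot, 50x50x76 mm, loose on the other half of the table; origin at the centre of its underside

How it is judged:
By the outcome, as a careful person would: the job done as asked, in the order asked, and still so for the second after the job is handed in, while the arm keeps its last pose, push and grip.
It also fails if it takes over 45 s, if anything falls off the work surface, if the arm or the gripper's body presses on something with over 40 N, if the wrist force passes 120 N, or if a joint passes its speed limit or range.

## Working session

There is one attempt and no reset: what is moved stays moved. The work goes in short steps, Python scripts to look and compute and a shell command to move; the robot and the scene stay as the last step left them, time stands still between calls to the robot, and variables do not carry over. Pictures are saved under pics/ and viewed, about 8 in all and at most 12, crops included, and the job is handed in when it is done.

```bash
mkdir -p pics; ls; cat > h.py <<'E'
import numpy as np, cv2
from plant import manip
from scipy.spatial.transform import Rotation as R
def cam(n):
    m=manip.camera_model(n); K=np.array(m["camera_matrix"],float); Rm=cv2.Rodrigues(np.array(m["rvec"],float))[0]; t=np.array(m["tvec"],float).ravel(); return K,Rm,t
def proj(n,p):
    K,Rm,t=cam(n); q=K@(Rm@np.array(p,float)+t); return q[:2]/q[2]
def ray(n,uv):
    K,Rm,t=cam(n); d=Rm.T@np.linalg.inv(K)@np.array([uv[0],uv[1],1.]); return -Rm.T@t,d/np.linalg.norm(d)
def atz(n,uv,z):
    c,d=ray(n,uv); return c+d*(z-c[2])/d[2]
def tri(a,b):
    (c1,d1),(c2,d2)=ray("side",a),ray("top",b)
    s=np.linalg.lstsq(np.c_[d1,-d2],c2-c1,rcond=None)[0]
    p,q=c1+s[0]*d1,c2+s[1]*d2; return (p+q)/2,np.linalg.norm(p-q)
E
python3 - <<'E'
from h import *
for n in("side","top"):
    cv2.imwrite(f"pics/{n}0.png",manip.grab_frame(n)); K,Rm,t=cam(n); print(n,(-Rm.T@t).round(3),K[0,0])
P={}
for o in("flip_stand","hinge","bar","plate","sample_block","optic_carton","holder","beam_block"):
    for n in("side","top"):
        r=manip.tip_of(n,o); P[o,n]=r
        print(o,n,[(np.round(x["centre"],1).tolist(),round(x["p"],2)) for x in r[:2]])
    if P[o,"side"] and P[o,"top"]:
        p,e=tri(P[o,"side"][0]["centre"],P[o,"top"][0]["centre"]); print("  ->",p.round(4),round(e,4))
print(manip.state())
E
```

```text
pics
side [0.489 1.285 0.857] 491.6452002686221
top [ 0.331 -0.062  1.898] 530.9530245851985
flip_stand side [([275.1, 317.5], 0.92)]
flip_stand top [([193.6, 206.4], 0.64)]
  -> [ 0.5524  0.2577 -0.0029] 0.0056
hinge side [([279.4, 299.4], 0.59)]
hinge top [([191.0, 207.0], 0.94)]
  -> [0.5415 0.2567 0.057 ] 0.0015
bar side [([262.8, 298.5], 0.79), ([318.7, 320.2], 0.69)]
bar top [([156.4, 191.8], 0.85)]
  -> [0.5803 0.3585 0.1396] 0.0087
plate side [([280.6, 299.1], 0.6), ([271.9, 296.6], 0.5)]
plate top [([178.1, 201.9], 0.85)]
  -> [0.5462 0.2957 0.0897] 0.0183
sample_block side [([317.0, 320.3], 0.73)]
sample_block top [([189.0, 238.3], 0.69)]
  -> [0.4393 0.2731 0.0006] 0.0095
optic_carton side [([226.2, 316.4], 0.93)]
optic_carton top [([187.1, 170.5], 0.68)]
  -> [0.6799 0.278  0.0177] 0.0046
holder side [([253.8, 299.9], 0.43)]
holder top [([209.6, 182.1], 0.39)]
  -> [0.6255 0.1977 0.011 ] 0.0186
beam_block side [([301.9, 216.3], 0.76)]
beam_block top [([350.3, 222.6], 0.48)]
  -> [ 0.48   -0.3045  0.001 ] 0.0013
{'time': 0.9, 'joint_pos': array([ 1.09402315e+00,  5.26967460e-02,  1.61288883e+00, -9.42662379e-06,
        1.47596767e+00, -1.19025569e-01]), 'joint_vel': array([ 0.00092849,  0.00012945, -0.00065236,  0.00054789,  0.00085161,
        0.00144348]), 'joint_efforts': array([ 5.11515736e-04, -3.93686593e+01, -3.70459700e+01, -1.61545822e-04,
        6.64079471e-04, -2.67520033e-07]), 'tool_pos': array([0.21886736, 0.58541814, 0.25331227]), 'tool_rot': array([-5.08284998e-06,  8.21633891e-01,  5.70015569e-01,  1.96040472e-05]), 'contact_force': array([-0.10410624,  0.00395263,  0.04640405]), 'ft_torque': array([-0.02900128, -0.00083522,  0.00357458]), 'gripper_width': 1.0011273115684876}
```

View pics/side0.png

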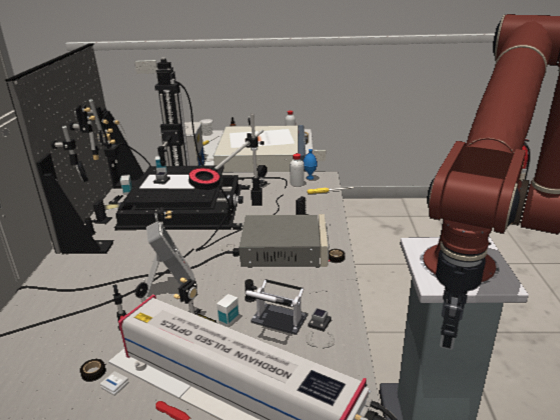

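View pics/top0.png

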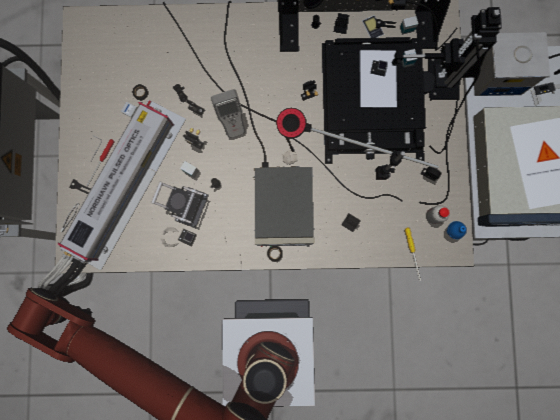

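The side view shows the mount at about (275,308) with the bar at about (265,298). In the top view the mount is at (183,205), and the bar lies at about (160,200) towards the laser housing. I'll zoom in on both.

```bash
python3 - <<'E'
import cv2,numpy as np
a=cv2.imread("pics/side0.png")[265:345,210:345];b=cv2.imread("pics/top0.png")[165:255,125:235]
a=cv2.resize(a,None,fx=5.9,fy=5.9,interpolation=cv2.INTER_CUBIC)[:,:790]
cv2.imwrite("pics/sc.png",a)
cv2.imwrite("pics/tc.png",cv2.resize(b,None,fx=6.5,fy=6.5,interpolation=cv2.INTER_CUBIC))
E
```

```text
(no output)
```

View pics/sc.png

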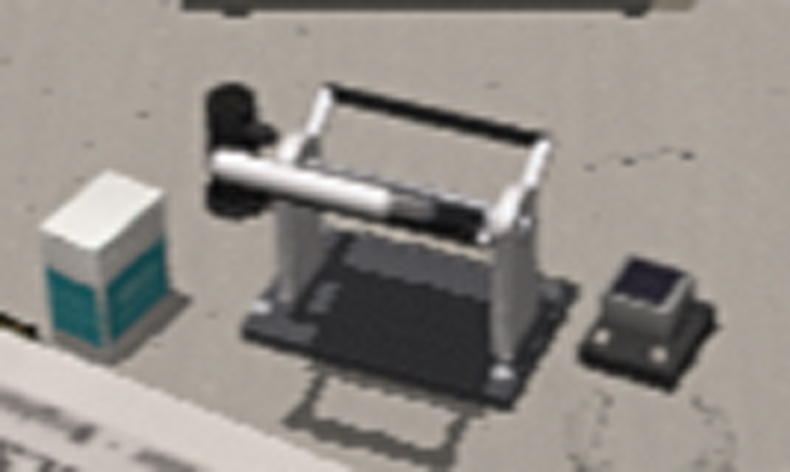

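View pics/tc.png

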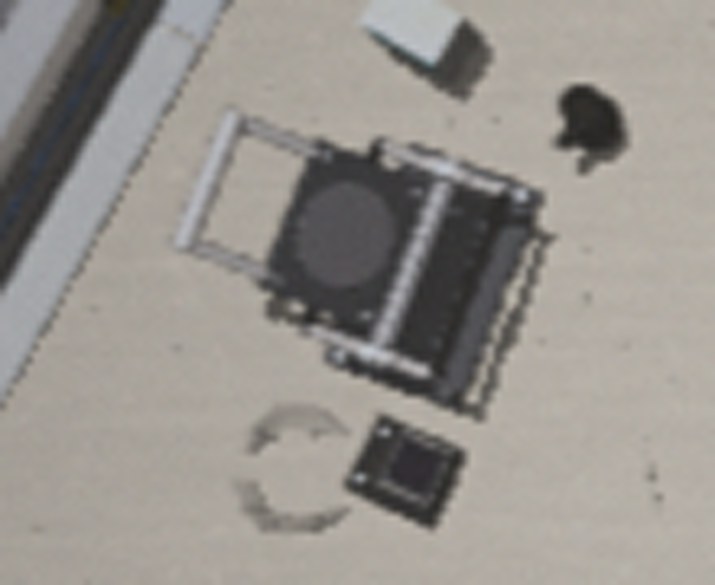

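```bash
python3 - <<'E'
from h import *
c=lambda u,v:(125+u/6.5-.42,165+v/6.5-.42)
s=lambda u,v:(210+u/5.9-.42,265+v/5.9-.42)
b1,b2=atz("top",c(233,112),.148),atz("top",c(184,243),.148)
h1,h2=atz("top",c(440,180),.07),atz("top",c(378,345),.07)
bm=(b1+b2)/2;hm=(h1+h2)/2
d=b1-b2; print("bar",bm.round(4),"len",np.linalg.norm(d).round(4),"yaw",np.degrees(np.arctan2(d[1],d[0])).round(1))
e=h1-h2;print("hinge",hm.round(4),np.linalg.norm(e).round(4),np.degrees(np.arctan2(e[1],e[0])).round(1), "dir",np.degrees(np.arctan2(*(bm-hm)[[1,0]])).round(1),np.linalg.norm((bm-hm)[:2]).round(4))
print("tri bar far end",tri(s(218,162),c(233,112)),"near",tri(s(490,232),c(184,243)))
# overlay model
def fit(hm,yaw,th):
    X=np.array([np.cos(yaw),np.sin(yaw),0]);Y=np.array([-X[1],X[0],0]);Z=np.array([0,0,1.])
    O=np.array([hm[0],hm[1],0]); W=lambda x,y,z:O+x*X+y*Y+z*Z
    r=np.array([np.sin(th),np.cos(th)])
    L=[(W(-.034,.125*r[0],.07+.125*r[1]),W(.034,.125*r[0],.07+.125*r[1])),(W(-.056,0,.07),W(.056,0,.07))]
    q=[W(a*.065,b*.04,.01) for a,b in((1,1),(-1,1),(-1,-1),(1,-1))]
    L+=[(q[i],q[i-1]) for i in range(4)]
    for k in(-.036,.036): L.append((W(-.05,k,.093),W(.05,k,.093)))
    return L
yaw=np.arctan2(d[1],d[0]);h0=bm-np.array([-np.sin(yaw),np.cos(yaw),0])*.125*np.sin(.9)
print("hinge from bar",h0)
out=[]
for n,(x,y,w,hh) in dict(side=(210,265,135,80),top=(125,165,110,90)).items():
    f=5 if n=="side" else 5
    im=cv2.resize(cv2.imread(f"pics/{n}0.png")[y:y+hh,x:x+w],None,fx=f,fy=f,interpolation=cv2.INTER_CUBIC)
    for a,b in fit(h0,yaw,.9):
        p=[tuple(((proj(n,k)+.5-[x,y])*f).astype(int).tolist()) for k in(a,b)]
        cv2.line(im,*p,(0,0,255),1)
    out.append(im)
H=300
im=np.vstack([cv2.resize(o,(int(o.shape[1]*H/o.shape[0]),H)) if 0 else cv2.copyMakeBorder(cv2.resize(o,None,fx=.66,fy=.66),0,0,0,max(0,460-int(o.shape[1]*.66)),cv2.BORDER_CONSTANT)[:, :440] for o in out]) if 0 else None
cv2.imwrite("pics/ov_top.png",out[1]);cv2.imwrite("pics/ov_side.png",out[0])
w=max(o.shape[1] for o in out)
st=np.vstack([cv2.copyMakeBorder(o,0,0,0,w-o.shape[1],cv2.BORDER_CONSTANT) for o in out]);st=cv2.resize(st,None,fx=.7,fy=.7,interpolation=cv2.INTER_AREA);print(st.shape);cv2.imwrite("pics/ov.png",st)
E
```

```text
bar [0.5832 0.3557 0.148 ] len 0.0717 yaw -20.0
hinge [0.5467 0.2666 0.07  ] 0.0941 -20.5 dir 67.7 0.0963
tri bar far end (array([0.61620521, 0.34364506, 0.14677446]), np.float64(0.0017426042086736279)) near (array([0.52812254, 0.37156563, 0.13695085]), np.float64(0.045272430145339826))
hinge from bar [0.5496931  0.26366484 0.148     ]
(595, 472, 3)
```

View pics/ov.png

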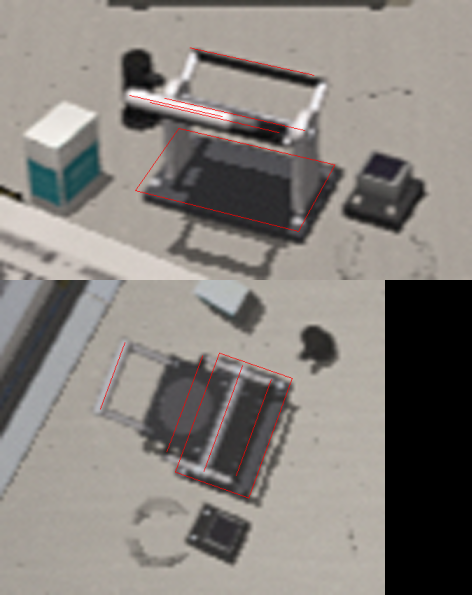

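The overlay fits well: bar at about (0.583, 0.356, 0.148), hinge at about (0.549, 0.264), mount yaw about -20.3°. The tool's x axis already lies along the mount's y. I'll rise and move over to above the bar.

```bash
python3 -m crank '[{"tz":-4},{"tz":-5,"tx":-0.5,"ty":3},{"tz":-5,"tx":-1,"ty":6},{"tz":-5,"tx":-2,"ty":10},{"tz":-5,"tx":-3,"ty":14},{"tz":-5,"tx":-4,"ty":18},{"tz":-5,"tx":-5,"ty":22},{"tz":-5,"tx":-5,"ty":25}]'; python3 - <<'E'
from h import *
s=manip.state();r=R.from_quat(np.roll(s["tool_rot"],-1)).as_matrix()
print(s["time"],(r.T@(np.array([.583,.356,.151])-s["tool_pos"])*100).round(2),r.round(3))
E
```

```text
0.9 [-8.74 42.14 10.23] [[ 0.35   0.937  0.   ]
 [ 0.937 -0.35   0.   ]
 [ 0.     0.    -1.   ]]schema error: expected keys tx, ty, tz, wx, wy, wz, jaw
```

```bash
python3 -m crank '[{"tx":0,"ty":0,"tz":-4,"wx":0,"wy":0,"wz":0,"jaw":1},{"tx":-0.5,"ty":3,"tz":-5,"wx":0,"wy":0,"wz":0,"jaw":1},{"tx":-1,"ty":6,"tz":-5,"wx":0,"wy":0,"wz":0,"jaw":0.5},{"tx":-2,"ty":10,"tz":-5,"wx":0,"wy":0,"wz":0,"jaw":0.2},{"tx":-3,"ty":14,"tz":-5,"wx":0,"wy":0,"wz":0,"jaw":0.2},{"tx":-4,"ty":18,"tz":-5,"wx":0,"wy":0,"wz":0,"jaw":0.2},{"tx":-5,"ty":22,"tz":-5,"wx":0,"wy":0,"wz":0,"jaw":0.2},{"tx":-5,"ty":25,"tz":-5,"wx":0,"wy":0,"wz":0,"jaw":0.2}]'; cat > rem.py <<'E'
from h import *
import sys
s=manip.state();r=R.from_quat(np.roll(s["tool_rot"],-1)).as_matrix()
t=np.array([float(a) for a in sys.argv[1:4]] or [.583,.356,.151])
print(s["time"],"pos",s["tool_pos"].round(4),"rem cm",(r.T@(t-s["tool_pos"])*100).round(2),"F",(r.T@s["contact_force"]).round(1),"w",round(s["gripper_width"],3))
E
python3 rem.py
```

```text
time: 1.57
tool_pos: [0.4377, 0.4485, 0.3036]
tool_rot: [0.0, 0.822, 0.569, 0.0]
contact_force: [0.7, 0.7, 0.4]
gripper_width: 0.599
1.5667 pos [0.4377 0.4485 0.3036] rem cm [-3.53 16.84 15.28] F [ 0.9  0.4 -0.4] w 0.599
```

```bash
python3 -m crank '[{"tx":-1,"ty":4,"tz":0,"wx":0,"wy":0,"wz":0,"jaw":0.2},{"tx":-2,"ty":8,"tz":0,"wx":0,"wy":0,"wz":0,"jaw":0.2},{"tx":-3,"ty":12,"tz":1,"wx":0,"wy":0,"wz":0,"jaw":0.2},{"tx":-3.5,"ty":15,"tz":3,"wx":0,"wy":0,"wz":0,"jaw":0.2},{"tx":-3.6,"ty":16.9,"tz":5,"wx":0,"wy":0,"wz":0,"jaw":0.2},{"tx":-3.6,"ty":16.9,"tz":7,"wx":0,"wy":0,"wz":0,"jaw":0.2},{"tx":-3.6,"ty":16.9,"tz":9,"wx":0,"wy":0,"wz":0,"jaw":0.2},{"tx":-3.6,"ty":16.9,"tz":9,"wx":0,"wy":0,"wz":0,"jaw":0.2}]'; python3 rem.py; python3 - <<'E'
from h import *
a=manip.grab_frame("side")[225:345,200:350];b=manip.grab_frame("top")[150:250,115:235]
a=cv2.resize(a,None,fx=4,fy=4,interpolation=cv2.INTER_CUBIC)
b=cv2.resize(b,(0,0),fx=4,fy=4,interpolation=cv2.INTER_CUBIC)[:,:190*1]
b=cv2.resize(manip.grab_frame("top")[150:250,130:200],None,fx=2.8,fy=4.8) if 0 else b
cv2.imwrite("pics/s1.png",np.hstack([a,cv2.copyMakeBorder(b,0,80,0,0,cv2.BORDER_CONSTANT)]))
E
```

```text
time: 2.23
tool_pos: [0.5794, 0.3564, 0.2072]
tool_rot: [-0.001, 0.822, 0.57, -0.005]
contact_force: [-1.1, 0.1, -1.2]
gripper_width: 0.599
2.2333 pos [0.5794 0.3564 0.2072] rem cm [0.13 0.39 5.62] F [-0.3 -1.   1.2] w 0.599
```

View pics/s1.png

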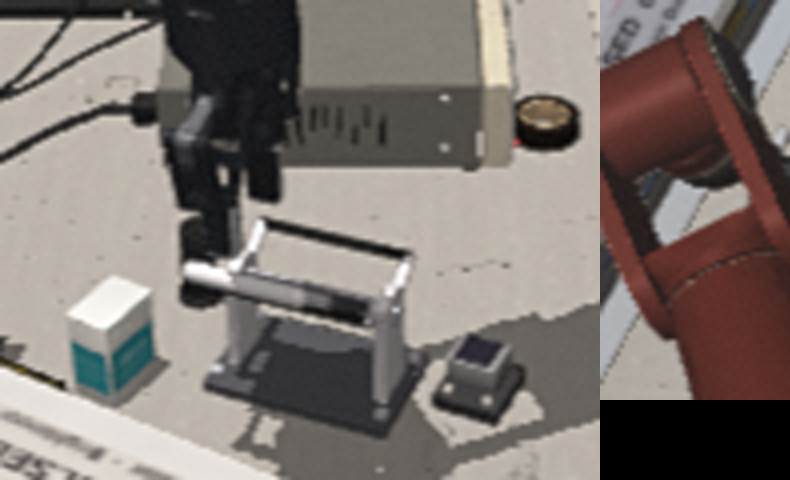

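The view shows the fingers at about (240,190) in the crop, above the middle of the white bar at about (250,283). I'll narrow the jaws and descend.

```bash
python3 rem.py; python3 -m crank '[{"tx":0,"ty":0,"tz":0,"wx":0,"wy":0,"wz":0,"jaw":-0.2},{"tx":0,"ty":0,"tz":0,"wx":0,"wy":0,"wz":0,"jaw":-0.2},{"tx":0,"ty":0,"tz":0.5,"wx":0,"wy":0,"wz":0,"jaw":-0.2},{"tx":0,"ty":0,"tz":1,"wx":0,"wy":0,"wz":0,"jaw":-0.2}]'; python3 rem.py
```

```text
2.3333 pos [0.5808 0.3579 0.2125] rem cm [-0.09  0.28  6.15] F [ 0.1  0.4 -0.6] w 0.598
time: 2.67
tool_pos: [0.5818, 0.3587, 0.2051]
tool_rot: [0.0, 0.822, 0.57, 0.002]
contact_force: [-0.7, 0.3, -0.8]
gripper_width: 0.401
2.6667 pos [0.5818 0.3587 0.2051] rem cm [-0.22  0.19  5.41] F [ 0.1 -0.8  0.8] w 0.401
```

```bash
python3 -m crank '[{"tx":-0.1,"ty":0.1,"tz":1,"wx":0,"wy":0,"wz":0,"jaw":-0.2},{"tx":-0.2,"ty":0.2,"tz":2,"wx":0,"wy":0,"wz":0,"jaw":-0.2},{"tx":-0.2,"ty":0.2,"tz":3,"wx":0,"wy":0,"wz":0,"jaw":-0.2},{"tx":-0.2,"ty":0.2,"tz":4,"wx":0,"wy":0,"wz":0,"jaw":-0.2},{"tx":-0.2,"ty":0.2,"tz":4.8,"wx":0,"wy":0,"wz":0,"jaw":-0.2},{"tx":-0.2,"ty":0.2,"tz":5.2,"wx":0,"wy":0,"wz":0,"jaw":-0.2},{"tx":-0.2,"ty":0.2,"tz":5.2,"wx":0,"wy":0,"wz":0,"jaw":-0.2},{"tx":-0.2,"ty":0.2,"tz":5.2,"wx":0,"wy":0,"wz":0,"jaw":-0.2}]'; python3 rem.py; python3 - <<'E'
from h import *
a=manip.grab_frame("side")[235:335,215:315]
cv2.imwrite("pics/s2.png",cv2.resize(a,None,fx=6,fy=6,interpolation=cv2.INTER_CUBIC))
E
```

```text
time: 3.33
tool_pos: [0.5824, 0.3556, 0.151]
tool_rot: [-0.0, 0.822, 0.57, -0.0]
contact_force: [-0.2, -0.9, 0.2]
gripper_width: 0.4
3.3333 pos [0.5824 0.3556 0.151 ] rem cm [0.06 0.05 0.  ] F [-0.9  0.1 -0.2] w 0.4
```

View pics/s2.png

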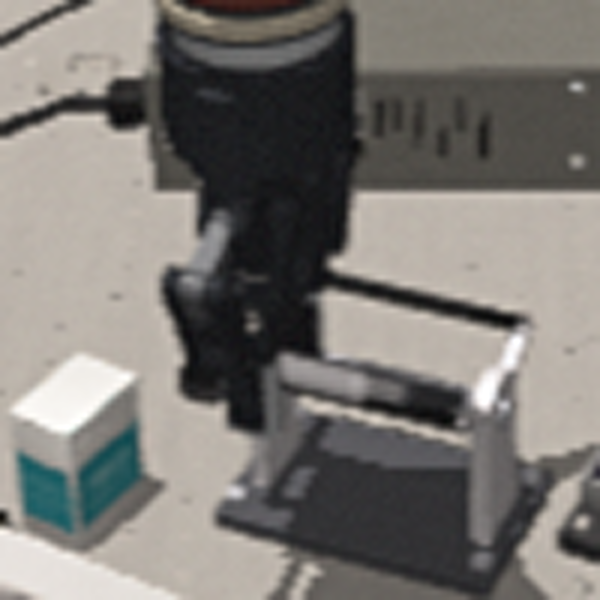

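```bash
python3 - <<'E'
from h import *
s=manip.state();r=R.from_quat(np.roll(s["tool_rot"],-1)).as_matrix();p=s["tool_pos"]
f=lambda q:((proj("side",q)-[215,235]+.5)*6).round(0)
print("tcp",f(p),"tips",[f(p+r@np.array([a,b,.015])) for a in(.025,-.025) for b in(-.011,.011)])
Y=np.array([.347,.938,0]);X=np.array([.938,-.347,0])
b=np.array([.583,.356,.148]);print("bar",f(b+.034*X),f(b-.034*X));h=b-.098*Y-[0,0,.078];print("hinge",f(h+.056*X),f(h-.056*X))
a=manip.grab_frame("side")[235:335,215:315]
im=cv2.resize(a,None,fx=6,fy=6,interpolation=cv2.INTER_CUBIC)
old=cv2.resize(cv2.imread("pics/side0.png")[235:335,215:315],None,fx=6,fy=6,interpolation=cv2.INTER_CUBIC)
out=[]
for m in(im,old):
    m=m[240:480,100:500].copy()
    g=lambda q:tuple((f(q)-[100,240]).astype(int).tolist())
    cv2.line(m,g(b+.034*X),g(b-.034*X),(0,0,255),1);cv2.line(m,g(h+.056*X),g(h-.056*X),(0,255,0),1)
    for aa in(.025,-.025):
        cv2.line(m,g(p+r@np.array([aa,-.011,.015])),g(p+r@np.array([aa,.011,.015])),(255,255,0),2)
    out.append(np.clip(m.astype(float)*1.5+15,0,255))
cv2.imwrite("pics/s3.png",cv2.resize(np.vstack(out),None,fx=1.25,fy=1.25))
E
```

```text
tcp [272. 353.] tips [array([273., 428.]), array([221., 415.]), array([324., 354.]), array([274., 342.])]
bar [193. 343.] [351. 380.]
hinge [254. 349.] [494. 404.][ WARN:0@0.944] global loadsave.cpp:1063 imwrite_ Unsupported depth image for selected encoder is fallbacked to CV_8U.
```

View pics/s3.png

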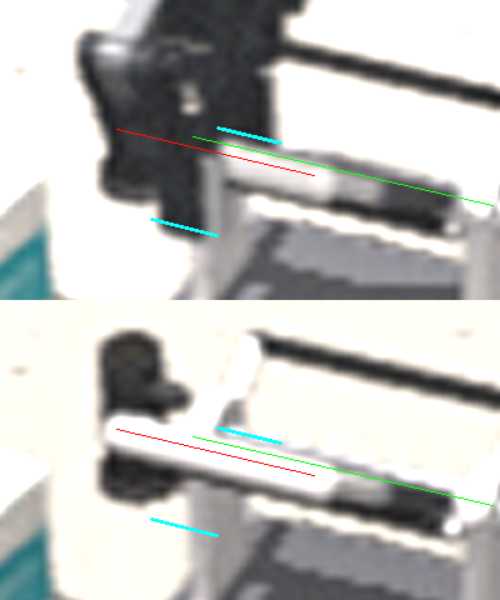

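The overlay agrees: the near finger stands in front of the middle of the bar and the far finger behind it, with the bar midway between. I'll close the jaws.

```bash
python3 -m crank '[{"tx":0,"ty":0,"tz":0,"wx":0,"wy":0,"wz":0,"jaw":-0.5},{"tx":0,"ty":0,"tz":0,"wx":0,"wy":0,"wz":0,"jaw":-1},{"tx":0,"ty":0,"tz":0,"wx":0,"wy":0,"wz":0,"jaw":-1},{"tx":0,"ty":0,"tz":0,"wx":0,"wy":0,"wz":0,"jaw":-1},{"tx":0,"ty":0,"tz":0,"wx":0,"wy":0,"wz":0,"jaw":-1},{"tx":0,"ty":0,"tz":0,"wx":0,"wy":0,"wz":0,"jaw":-1}]'; python3 rem.py
```

```text
time: 3.93
tool_pos: [0.583, 0.3563, 0.1523]
tool_rot: [-0.0, 0.822, 0.57, 0.001]
contact_force: [1.7, 4.3, 2.0]
gripper_width: 0.11
3.9333 pos [0.583  0.3563 0.1523] rem cm [-0.03  0.01  0.13] F [ 4.7  0.1 -2. ] w 0.11
```

```bash
python3 -m crank '[{"tx":-0.4,"ty":0,"tz":-0.48,"wx":0,"wy":0,"wz":0,"jaw":-1},{"tx":-0.82,"ty":0,"tz":-0.94,"wx":0,"wy":0,"wz":0,"jaw":-1},{"tx":-1.27,"ty":0,"tz":-1.38,"wx":0,"wy":0,"wz":0,"jaw":-1},{"tx":-1.74,"ty":0,"tz":-1.79,"wx":0,"wy":0,"wz":0,"jaw":-1},{"tx":-1.74,"ty":0,"tz":-1.79,"wx":0,"wy":0,"wz":0,"jaw":-1}]'; python3 rem.py; python3 - <<'E'
from h import *
a=manip.grab_frame("side")[235:335,215:315]
cv2.imwrite("pics/s4.png",cv2.resize(a,None,fx=6,fy=6,interpolation=cv2.INTER_CUBIC))
E
python3 rem.py
```

```text
time: 4.35
tool_pos: [0.5767, 0.3402, 0.1711]
tool_rot: [-0.001, 0.822, 0.57, 0.002]
contact_force: [1.6, 5.8, 2.8]
gripper_width: 0.12
4.35 pos [0.5767 0.3402 0.1711] rem cm [1.7  0.03 2.02] F [ 6.  -0.6 -2.8] w 0.12
4.4 pos [0.5768 0.3404 0.1708] rem cm [1.67 0.03 1.99] F [ 6.5 -1.7 -4.1] w 0.12
```

View pics/s4.png

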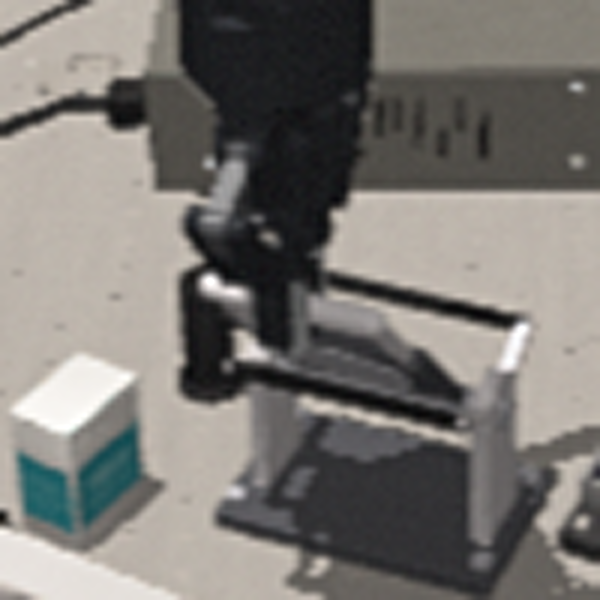

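The flap has come off its stop in the grip: the bar runs from (200,285) to (380,325) in the crop, with the fingers at its middle. I'll carry on along the arc.

```bash
python3 -m crank '[{"tx":-0.49,"ty":0,"tz":-0.39,"wx":0,"wy":0,"wz":0,"jaw":-1},{"tx":-0.99,"ty":0,"tz":-0.76,"wx":0,"wy":0,"wz":0,"jaw":-1},{"tx":-1.52,"ty":0,"tz":-1.10,"wx":0,"wy":0,"wz":0,"jaw":-1},{"tx":-2.06,"ty":0,"tz":-1.41,"wx":0,"wy":0,"wz":0,"jaw":-1},{"tx":-2.61,"ty":0,"tz":-1.70,"wx":0,"wy":0,"wz":0,"jaw":-1},{"tx":-3.18,"ty":0,"tz":-1.95,"wx":0,"wy":0,"wz":0,"jaw":-1},{"tx":-3.76,"ty":0,"tz":-2.18,"wx":0,"wy":0,"wz":0,"jaw":-1},{"tx":-4.36,"ty":0,"tz":-2.38,"wx":0,"wy":0,"wz":0,"jaw":-1}]'; python3 rem.py
```

```text
time: 5.07
tool_pos: [0.5616, 0.3012, 0.1963]
tool_rot: [-0.002, 0.821, 0.57, 0.003]
contact_force: [-3.7, 9.2, 13.4]
gripper_width: 0.117
5.0667 pos [0.5616 0.3012 0.1963] rem cm [5.85 0.09 4.58] F [  7.5  -6.7 -13.3] w 0.117
```

```bash
python3 -m crank '[{"tx":0,"ty":0,"tz":-0.2,"wx":0,"wy":0,"wz":0,"jaw":-1},{"tx":0,"ty":-0.1,"tz":-0.3,"wx":0,"wy":0,"wz":0,"jaw":-1},{"tx":0,"ty":-0.1,"tz":-0.3,"wx":0,"wy":0,"wz":0,"jaw":-1}]'; python3 rem.py; python3 -c "
from h import *
s=manip.state();print(s['ft_torque'],s['joint_vel'].round(3),s['contact_force'])"
```

```text
time: 5.32
tool_pos: [0.5607, 0.2993, 0.1972]
tool_rot: [0.0, 0.822, 0.57, 0.001]
contact_force: [0.7, 4.2, 6.6]
gripper_width: 0.114
5.3167 pos [0.5607 0.2993 0.1972] rem cm [6.08 0.1  4.63] F [ 4.2 -0.8 -6.6] w 0.114
[ 0.87837799 -0.16651081 -0.18657397] [-0.001  0.004 -0.005  0.002  0.007 -0.003] [0.69964109 4.22572257 6.55773286]
```

```bash
python3 -m crank '[{"tx":-0.6,"ty":-0.02,"tz":-0.18,"wx":0,"wy":0,"wz":0,"jaw":-1},{"tx":-1.21,"ty":-0.04,"tz":-0.34,"wx":0,"wy":0,"wz":0,"jaw":-1},{"tx":-1.82,"ty":-0.06,"tz":-0.47,"wx":0,"wy":0,"wz":0,"jaw":-1},{"tx":-2.44,"ty":-0.08,"tz":-0.56,"wx":0,"wy":0,"wz":0,"jaw":-1},{"tx":-3.07,"ty":-0.1,"tz":-0.62,"wx":0,"wy":0,"wz":0,"jaw":-1},{"tx":-3.69,"ty":-0.12,"tz":-0.65,"wx":0,"wy":0,"wz":0,"jaw":-1},{"tx":-3.69,"ty":-0.12,"tz":-0.65,"wx":0,"wy":0,"wz":0,"jaw":-1}]'; python3 rem.py; python3 - <<'E'
from h import *
a=manip.grab_frame("side")[215:335,205:325]
cv2.imwrite("pics/s5.png",cv2.resize(a,None,fx=5,fy=5,interpolation=cv2.INTER_CUBIC))
E
python3 rem.py
```

```text
time: 5.9
tool_pos: [0.5468, 0.264, 0.2045]
tool_rot: [0.001, 0.822, 0.57, 0.001]
contact_force: [-0.5, 0.7, 9.6]
gripper_width: 0.116
5.9 pos [0.5468 0.264  0.2045] rem cm [9.88 0.15 5.36] F [ 0.5 -0.6 -9.6] w 0.116
5.95 pos [0.5469 0.2641 0.2045] rem cm [9.87 0.15 5.35] F [ 0.9 -0.8 -9.4] w 0.111
```

View pics/s5.png

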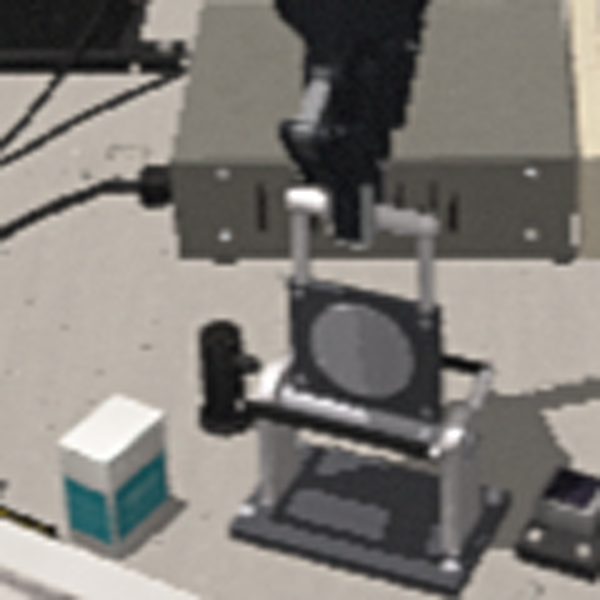

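The flap now stands upright in the grip, with the bar at (300,200) to (430,215) in the crop, but the bar has rolled about 5 mm towards the fingertips. On the far side I'll tilt the tool partly along with the flap to limit the rolling.

```bash
python3 -m crank '[{"tx":-0.65,"ty":-0.02,"tz":0.02,"wx":0,"wy":1.7,"wz":0,"jaw":-1},{"tx":-1.31,"ty":-0.04,"tz":0.06,"wx":0,"wy":3.4,"wz":0,"jaw":-1},{"tx":-1.95,"ty":-0.06,"tz":0.14,"wx":0,"wy":5.2,"wz":0,"jaw":-1},{"tx":-2.59,"ty":-0.08,"tz":0.26,"wx":0,"wy":6.9,"wz":0,"jaw":-1},{"tx":-3.23,"ty":-0.1,"tz":0.4,"wx":0,"wy":8.6,"wz":0,"jaw":-1},{"tx":-3.86,"ty":-0.12,"tz":0.57,"wx":0,"wy":10.3,"wz":0,"jaw":-1},{"tx":-4.49,"ty":-0.14,"tz":0.78,"wx":0,"wy":12,"wz":0,"jaw":-1},{"tx":-5.1,"ty":-0.16,"tz":1.02,"wx":0,"wy":13.75,"wz":0,"jaw":-1}]'; python3 rem.py; cat > st.py <<'E'
from h import *
s=manip.state();r=R.from_quat(np.roll(s["tool_rot"],-1)).as_matrix();p=s["tool_pos"]
Y=np.array([.35,.937,0]);f=s["contact_force"]
tilt=np.degrees(np.arctan2(r[:,2]@Y,-r[2,2]))
print("t",s["time"],"y,z mm",round(1000*(p@Y-.439),1),round(p[2]*1000,1),"x",round(1000*(p@[.937,-.35,0]-.42),1),"tilt",tilt.round(1),"F y,z,x",(f@Y).round(1),f[2].round(1),(f@[.937,-.35,0]).round(1),"w",s["gripper_width"].round(3),"torq",s["ft_torque"].round(2))
for d in(.004,.0095,.015): b=p+d*r[:,2]; print(d,"bar angle",np.arctan2(b@Y-.439,b[2]-.07).round(3),"r",np.hypot(b@Y-.439,b[2]-.07).round(4))
E
python3 st.py
```

```text
time: 6.62
tool_pos: [0.5282, 0.217, 0.1942]
tool_rot: [-0.067, 0.816, 0.566, 0.101]
contact_force: [6.3, 0.4, -0.6]
gripper_width: 0.116
6.6167 pos [0.5282 0.217  0.1942] rem cm [13.46  0.23  7.79] F [2.4 5.8 1.3] w 0.116Traceback (most recent call last):
  File "st.py", line 5, in <module>
    print("t",s["time"],"y,z mm",round(1000*(p@Y-.439),1),round(p[2]*1000,1),"x",round(1000*(p@[.937,-.35,0]-.42),1),"tilt",tilt.round(1),"F y,z,x",(f@Y).round(1),f[2].round(1),(f@[.937,-.35,0]).round(1),"w",s["gripper_width"].round(3),"torq",s["ft_torque"].round(2))
                                                                                                                                                                                                                ^^^^^^^^^^^^^^^^^^^^^^^^
AttributeError: 'float' object has no attribute 'round'
```

```bash
sed -i 's/s\["gripper_width"\].round(3)/round(s["gripper_width"],3)/' st.py; cat > arc.py <<'E'
import numpy as np,sys
# args: th0 phi0(deg) th1 phi1 n [d]
t0,f0,t1,f1=map(float,sys.argv[1:5]);n=int(sys.argv[5]);d=.0095
def P(t,f): f=np.radians(f);return np.array([.125*np.sin(t)-d*np.sin(f),.125*np.cos(t)+d*np.cos(f)])
f=np.radians(f0)
for k in range(1,n+1):
    t,g=t0+(t1-t0)*k/n,f0+(f1-f0)*k/n
    D=100*(P(t,g)-P(t0,f0)); print(round(t,3),"tx",round(D@[np.cos(f),np.sin(f)],2),"tz",round(D@[np.sin(f),-np.cos(f)],2),"wy",round(g-f0,2))
E
python3 st.py; python3 arc.py -.4 13.75 -.8 27.5 8
```

```text
t 6.6167 y,z mm -50.8 194.2 x -1.0 tilt 14.0 F y,z,x 2.6 -0.6 5.8 w 0.116 torq [-0.17 -0.91 -0.37]
0.004 bar angle -0.393 r 0.1302
0.0095 bar angle -0.399 r 0.1248
0.015 bar angle -0.406 r 0.1193
-0.45 tx -0.64 tz 0.12 wy 1.72
-0.5 tx -1.28 tz 0.26 wy 3.44
-0.55 tx -1.91 tz 0.44 wy 5.16
-0.6 tx -2.53 tz 0.65 wy 6.88
-0.65 tx -3.13 tz 0.89 wy 8.59
-0.7 tx -3.73 tz 1.16 wy 10.31
-0.75 tx -4.31 tz 1.45 wy 12.03
-0.8 tx -4.87 tz 1.78 wy 13.75
```

```bash
python3 -m crank '[{"tx":-0.64,"ty":0.03,"tz":0.12,"wx":0,"wy":1.7,"wz":0,"jaw":-1},{"tx":-1.28,"ty":0.06,"tz":0.26,"wx":0,"wy":3.4,"wz":0,"jaw":-1},{"tx":-1.91,"ty":0.08,"tz":0.44,"wx":0,"wy":5.2,"wz":0,"jaw":-1},{"tx":-2.53,"ty":0.1,"tz":0.65,"wx":0,"wy":6.9,"wz":0,"jaw":-1},{"tx":-3.13,"ty":0.1,"tz":0.89,"wx":0,"wy":8.6,"wz":0,"jaw":-1},{"tx":-3.73,"ty":0.1,"tz":1.16,"wx":0,"wy":10.3,"wz":0,"jaw":-1},{"tx":-4.31,"ty":0.1,"tz":1.45,"wx":0,"wy":12,"wz":0,"jaw":-1},{"tx":-4.87,"ty":0.1,"tz":1.78,"wx":0,"wy":13.75,"wz":0,"jaw":-1}]' | tail -1; python3 st.py; python3 arc.py -.8 27.5 -.9 30 4
```

```text
gripper_width: 0.112
t 7.2833 y,z mm -94.5 163.2 x -1.4 tilt 27.6 F y,z,x 2.6 1.5 1.6 w 0.112 torq [ 0.79 -0.44 -0.28]
0.004 bar angle -0.802 r 0.1289
0.0095 bar angle -0.816 r 0.1237
0.015 bar angle -0.831 r 0.1185
-0.825 tx -0.31 tz 0.1 wy 0.62
-0.85 tx -0.61 tz 0.21 wy 1.25
-0.875 tx -0.91 tz 0.33 wy 1.88
-0.9 tx -1.21 tz 0.45 wy 2.5
```

```bash
python3 -m crank '[{"tx":-0.2,"ty":0,"tz":0.06,"wx":0,"wy":0.4,"wz":0,"jaw":-1},{"tx":-0.4,"ty":0,"tz":0.13,"wx":0,"wy":0.8,"wz":0,"jaw":-1},{"tx":-0.6,"ty":0,"tz":0.21,"wx":0,"wy":1.2,"wz":0,"jaw":-1},{"tx":-0.8,"ty":0,"tz":0.29,"wx":0,"wy":1.6,"wz":0,"jaw":-1},{"tx":-1.0,"ty":0,"tz":0.37,"wx":0,"wy":2,"wz":0,"jaw":-1},{"tx":-1.2,"ty":0,"tz":0.45,"wx":0,"wy":2.5,"wz":0,"jaw":-1},{"tx":-1.2,"ty":0,"tz":0.45,"wx":0,"wy":2.5,"wz":0,"jaw":-1}]' | tail -1; python3 st.py; python3 arc.py -.9 30 -.96 30 4
```

```text
gripper_width: 0.108
t 7.8667 y,z mm -101.6 155.8 x -1.5 tilt 30.2 F y,z,x -0.2 8.8 -2.8 w 0.108 torq [ 0.85  0.09 -0.02]
0.004 bar angle -0.88 r 0.1292
0.0095 bar angle -0.895 r 0.124
0.015 bar angle -0.912 r 0.1189
-0.915 tx -0.17 tz 0.07 wy 0.0
-0.93 tx -0.35 tz 0.14 wy 0.0
-0.945 tx -0.52 tz 0.22 wy 0.0
-0.96 tx -0.69 tz 0.3 wy 0.0
```

```bash
python3 -m crank '[{"tx":-0.2,"ty":-0.05,"tz":0.08,"wx":0,"wy":0,"wz":0,"jaw":-1},{"tx":-0.35,"ty":-0.05,"tz":0.15,"wx":0,"wy":0,"wz":0,"jaw":-1},{"tx":-0.35,"ty":-0.05,"tz":0.15,"wx":0,"wy":0,"wz":0,"jaw":-1},{"tx":-0.35,"ty":-0.05,"tz":0.15,"wx":0,"wy":0,"wz":0,"jaw":-1}]' | tail -1; python3 st.py; python3 - <<'E'
from h import *
a=manip.grab_frame("side")[215:335,205:325]
cv2.imwrite("pics/s6.png",cv2.resize(a,None,fx=5,fy=5,interpolation=cv2.INTER_CUBIC))
E
```

```text
gripper_width: 0.116
t 8.2 y,z mm -101.8 155.6 x -1.5 tilt 30.5 F y,z,x 4.8 15.9 -5.0 w 0.116 torq [ 2.04 -0.03  0.22]
0.004 bar angle -0.882 r 0.1292
0.0095 bar angle -0.897 r 0.1241
0.015 bar angle -0.914 r 0.1189
```

View pics/s6.png

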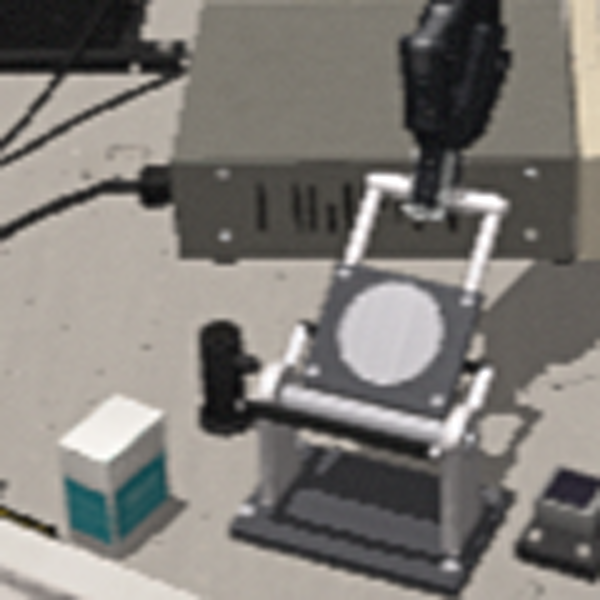

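The other, brighter face shows now and the flap rests on the far stop: the position hasn't moved while the force rose. I'll hold it there for over a second.

```bash
python3 -m crank '[{"tx":0,"ty":0.05,"tz":0,"wx":0,"wy":0,"wz":0,"jaw":-1},{"tx":0,"ty":0.05,"tz":0,"wx":0,"wy":0,"wz":0,"jaw":-1},{"tx":0,"ty":0.05,"tz":0,"wx":0,"wy":0,"wz":0,"jaw":-1},{"tx":0,"ty":0.05,"tz":0,"wx":0,"wy":0,"wz":0,"jaw":-1},{"tx":0,"ty":0.05,"tz":0,"wx":0,"wy":0,"wz":0,"jaw":-1},{"tx":0,"ty":0.05,"tz":0,"wx":0,"wy":0,"wz":0,"jaw":-1},{"tx":0,"ty":0.05,"tz":0,"wx":0,"wy":0,"wz":0,"jaw":-1},{"tx":0,"ty":0.05,"tz":0,"wx":0,"wy":0,"wz":0,"jaw":-1}]' | tail -1;python3 -m crank '[{"tx":0,"ty":0,"tz":0,"wx":0,"wy":0,"wz":0,"jaw":-1},{"tx":0,"ty":0,"tz":0,"wx":0,"wy":0,"wz":0,"jaw":-1},{"tx":0,"ty":0,"tz":0,"wx":0,"wy":0,"wz":0,"jaw":-1},{"tx":0,"ty":0,"tz":0,"wx":0,"wy":0,"wz":0,"jaw":-1},{"tx":0,"ty":0,"tz":0,"wx":0,"wy":0,"wz":0,"jaw":-1},{"tx":0,"ty":0,"tz":0,"wx":0,"wy":0,"wz":0,"jaw":-1}]' | tail -1; python3 st.py; python3 arc.py -.9 30 -.5 16.7 8;  python3 arc.py -.5 16.7 -.1 3.3 8;
```

```text
gripper_width: 0.114
gripper_width: 0.113
t 9.4167 y,z mm -101.8 155.6 x -1.4 tilt 30.5 F y,z,x 3.3 17.3 -7.1 w 0.113 torq [2.09 0.25 0.27]
0.004 bar angle -0.882 r 0.1292
0.0095 bar angle -0.897 r 0.1241
0.015 bar angle -0.913 r 0.1189
-0.85 tx 0.61 tz -0.21 wy -1.66
-0.8 tx 1.24 tz -0.4 wy -3.32
-0.75 tx 1.87 tz -0.55 wy -4.99
-0.7 tx 2.51 tz -0.67 wy -6.65
-0.65 tx 3.16 tz -0.77 wy -8.31
-0.6 tx 3.81 tz -0.82 wy -9.98
-0.55 tx 4.46 tz -0.85 wy -11.64
-0.5 tx 5.11 tz -0.85 wy -13.3
-0.45 tx 0.64 tz -0.11 wy -1.68
-0.4 tx 1.29 tz -0.2 wy -3.35
-0.35 tx 1.94 tz -0.25 wy -5.02
-0.3 tx 2.59 tz -0.26 wy -6.7
-0.25 tx 3.24 tz -0.25 wy -8.38
-0.2 tx 3.9 tz -0.2 wy -10.05
-0.15 tx 4.54 tz -0.13 wy -11.72
-0.1 tx 5.19 tz -0.02 wy -13.4
```

```bash
python3 -m crank '[{"tx":0.5,"ty":-0.05,"tz":-0.2,"wx":0,"wy":-0.5,"wz":0,"jaw":-1},{"tx":0.96,"ty":-0.1,"tz":-0.36,"wx":0,"wy":-1.66,"wz":0,"jaw":-1},{"tx":1.59,"ty":-0.1,"tz":-0.55,"wx":0,"wy":-3.32,"wz":0,"jaw":-1},{"tx":2.22,"ty":-0.1,"tz":-0.7,"wx":0,"wy":-5,"wz":0,"jaw":-1},{"tx":2.86,"ty":-0.1,"tz":-0.82,"wx":0,"wy":-6.65,"wz":0,"jaw":-1},{"tx":3.51,"ty":-0.1,"tz":-0.92,"wx":0,"wy":-8.3,"wz":0,"jaw":-1},{"tx":4.16,"ty":-0.1,"tz":-0.97,"wx":0,"wy":-10,"wz":0,"jaw":-1},{"tx":5.46,"ty":-0.1,"tz":-1.0,"wx":0,"wy":-13.3,"wz":0,"jaw":-1}]' | tail -1; python3 st.py
```

```text
gripper_width: 0.116
t 10.0833 y,z mm -65.3 186.6 x -1.1 tilt 16.2 F y,z,x -5.3 0.3 5.4 w 0.116 torq [-1.69 -0.14 -0.46]
0.004 bar angle -0.518 r 0.1297
0.0095 bar angle -0.528 r 0.1244
0.015 bar angle -0.539 r 0.1191
```

```bash
python3 -m crank '[{"tx":0.64,"ty":0.05,"tz":-0.11,"wx":0,"wy":-1.7,"wz":0,"jaw":-1},{"tx":1.29,"ty":0.05,"tz":-0.2,"wx":0,"wy":-3.35,"wz":0,"jaw":-1},{"tx":1.94,"ty":0.05,"tz":-0.25,"wx":0,"wy":-5,"wz":0,"jaw":-1},{"tx":2.59,"ty":0.05,"tz":-0.26,"wx":0,"wy":-6.7,"wz":0,"jaw":-1},{"tx":3.24,"ty":0.05,"tz":-0.25,"wx":0,"wy":-8.4,"wz":0,"jaw":-1},{"tx":3.9,"ty":0.05,"tz":-0.2,"wx":0,"wy":-10,"wz":0,"jaw":-1},{"tx":4.54,"ty":0.05,"tz":-0.13,"wx":0,"wy":-11.7,"wz":0,"jaw":-1},{"tx":5.0,"ty":0.05,"tz":-0.05,"wx":0,"wy":-13,"wz":0,"jaw":-1}]' | tail -1; python3 st.py; python3 arc.py -.11 3.5 0 0 3
```

```text
gripper_width: 0.11
t 10.75 y,z mm -15.3 203.3 x -0.5 tilt 3.4 F y,z,x -4.4 8.2 3.9 w 0.11 torq [-1.26 -0.1  -0.29]
0.004 bar angle -0.116 r 0.1301
0.0095 bar angle -0.118 r 0.1246
0.015 bar angle -0.121 r 0.1192
-0.073 tx 0.48 tz -0.01 wy -1.17
-0.037 tx 0.96 tz -0.01 wy -2.33
0.0 tx 1.43 tz 0.01 wy -3.5
```

```bash
python3 -m crank '[{"tx":0.4,"ty":0,"tz":-0.01,"wx":0,"wy":-1,"wz":0,"jaw":-1},{"tx":0.8,"ty":-0.03,"tz":-0.01,"wx":0,"wy":-1.8,"wz":0,"jaw":-1},{"tx":1.2,"ty":-0.05,"tz":0,"wx":0,"wy":-2.6,"wz":0,"jaw":-1},{"tx":1.5,"ty":-0.05,"tz":0,"wx":0,"wy":-3.4,"wz":0,"jaw":-1},{"tx":1.6,"ty":-0.05,"tz":0,"wx":0,"wy":-3.4,"wz":0,"jaw":-1},{"tx":1.6,"ty":-0.05,"tz":0,"wx":0,"wy":-3.4,"wz":0,"jaw":-1},{"tx":1.6,"ty":-0.05,"tz":0,"wx":0,"wy":-3.4,"wz":0,"jaw":-1}]' | tail -1; python3 st.py; python3 - <<'E'
from h import *
im=manip.grab_frame("side")
a=im[215:335,205:325]
X=np.array([.937,-.35,0]);Y=np.array([.35,.937,0])
for n in("side","top"):
    if n=="top":manip.grab_frame("top")
    for o in("bar","hinge","plate"):
        print(n,o,[(np.round(q["centre"],1).tolist(),round(q["p"],2)) for q in manip.tip_of(n,o)[:2]])
h=.440*Y+.4195*X
m=cv2.resize(a,None,fx=5,fy=5,interpolation=cv2.INTER_CUBIC)
g=lambda q:tuple(((proj("side",q)-[205,215]+.5)*5).astype(int).tolist())
for x in(-.034,.034): cv2.line(m,g(h+x*X+[0,0,.07]),g(h+x*X+[0,0,.195]),(0,0,255),1)
cv2.line(m,g(h-.038*X+[0,0,.195]),g(h+.038*X+[0,0,.195]),(0,0,255),1)
cv2.imwrite("pics/s7.png",m)
for o,c in dict(sample_block=1,optic_carton=1,holder=1,beam_block=1).items():
    print(o,[(np.round(q["centre"],1).tolist(),round(q["p"],2)) for q in manip.tip_of("side",o)[:1]])
E
```

```text
gripper_width: 0.118
t 11.3333 y,z mm 0.8 203.7 x -0.3 tilt 0.2 F y,z,x -0.7 4.7 8.0 w 0.118 torq [-0.78 -0.91 -0.17]
0.004 bar angle 0.007 r 0.1297
0.0095 bar angle 0.007 r 0.1242
0.015 bar angle 0.007 r 0.1187
side bar [([279.5, 259.1], 0.78)]
side hinge [([276.3, 300.0], 0.7)]
side plate [([276.2, 282.8], 0.87)]
top bar [([183.3, 203.8], 0.63), ([179.8, 201.9], 0.52)]
top hinge [([191.0, 203.8], 0.88)]
top plate [([185.6, 207.5], 0.39)]
sample_block [([320.3, 322.5], 0.76)]
optic_carton [([225.3, 317.7], 0.67)]
holder [([249.7, 297.6], 0.53)]
beam_block [([301.3, 215.6], 0.75)]
```

View pics/s7.png

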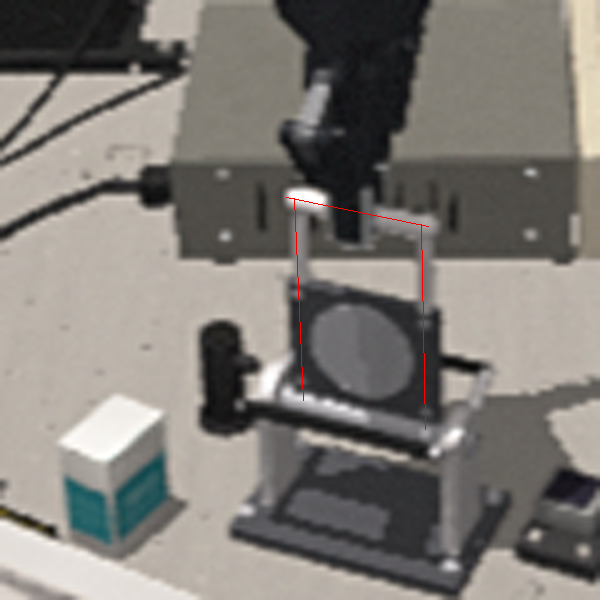

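The flap matches the upright model (bar line at (290,198) to (430,225)), is still gripped, and the bystanders haven't moved. I'll hold briefly and hand in.

```bash
python3 -m crank '[{"tx":0,"ty":-0.08,"tz":0,"wx":0,"wy":0,"wz":0,"jaw":-1},{"tx":0,"ty":-0.08,"tz":0,"wx":0,"wy":0,"wz":0,"jaw":-1},{"tx":0,"ty":-0.08,"tz":0,"wx":0,"wy":0,"wz":0,"jaw":-1},{"tx":0,"ty":-0.08,"tz":0,"wx":0,"wy":0,"wz":0,"jaw":-1},{"tx":0,"ty":-0.08,"tz":0,"wx":0,"wy":0,"wz":0,"jaw":-1},{"tx":0,"ty":-0.08,"tz":0,"wx":0,"wy":0,"wz":0,"jaw":-1}]' | tail -1; python3 st.py; python3 -c "
from plant import manip; print(manip.job_done())"
```

```text
gripper_width: 0.112
t 12.4333 y,z mm 0.6 203.7 x -0.4 tilt 0.2 F y,z,x -1.8 3.0 10.3 w 0.112 torq [-0.92 -1.31 -0.19]
0.004 bar angle 0.004 r 0.1297
0.0095 bar angle 0.005 r 0.1242
0.015 bar angle 0.005 r 0.1187
the job is handed in; nothing more can be done
None
```

I gripped the bar, swung the flap over onto its far stop and held it there gripped for about 1.2 s. The picture showed the bright face, and pressing further raised the force to about 17 N without moving the tool. I then brought the flap back upright and handed the job in at 12.4 s, still gripping.

**Last checks:** the flap angle came out at about +0.005 rad from the tool position and both stop positions. The last picture fits the upright model, with the gripper still closed on the bar and residual forces of about 10 N or less along each axis. In that picture the sample block, carton, holder and beam block show no visible shift; detector readings differ from the start by up to about 4 px, most for the holder and sample block, whose detections were weak.

**What didn't go quite as planned:**
- The bar rolled about 5 mm towards the fingertips on the first half of the swing. I tilted the tool by up to 30° on the far side, after which it stayed put.
- A sideways force of up to about 10 N along the bar remained at the end. My last 0.8 mm correction did not reduce it; it read 8 N before and 10 N after.
- The top camera's detections were unreliable because the arm blocked its view, so I did not use them for the final check.

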